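# Cull the broken plug and hold a sound one in the spring-return purge port

### The arm

A 6-joint arm with a two-finger parallel gripper is mounted at the origin on the work surface. World frame = base frame: x ahead of the robot, y to its left, z up, the work surface at z = 0. Lengths are in m, angles in rad, forces in N, time in s.
With the tool pointing down it reaches from about 0.35 to 0.775 m from the base axis. Payload 7.3 kg.
Tool frame: the origin (TCP) lies at the centre of the arm's flange, where the gripper is bolted on; the fingertips stand 178 mm ahead of it and the grasp point (between the pads) lies 159 mm ahead of it; z points along the fingers, y is the line along which they close (so a half turn about z gives the same grasp; the last joint's range is limited). The gripper opens to 92 mm and grips with 3 to 60 N. Pads are 19 mm wide; open, the fingers measure 130 mm over their backs; the gripper's body (75 mm by 190 mm) begins 47 mm behind the grasp point.
Start: joints at [-1.485, 0.342, 1.524, -0, 1.275, -0.146], TCP at [0.121, -0.511, 0.405] pointing down, gripper open.
Joint ranges: [-2.53, 2.53], [-0.77, 2.02], [0.04, 2.7], [-1, 4.14], [0.28, 2.66], [-3.11, 3.11]. Speed limits (rad/s): [2.57, 2.57, 3.14, 3.14, 3.14, 3.14].

### API

Orientations are given as [roll, pitch, yaw] about the fixed x, y, z axes, in that order (R = Rz(yaw) Ry(pitch) Rx(roll)).
In Python, from cell import telemetry, vision, ticket gives the robot as it stands.
- The arm moves only by the shell command python3 -m crank 'ROWS' [FORCE]. ROWS is JSON, a list of rows, each a list of 5 numbers: the gripper command: -1 is shut, 1 is fully open, values between are in proportion, then the shift along the tool's x, y, z in mm, then the turn about the tool's z in rad. In form: [[fingers, dx, dy, dz, roll], ...]. A call has 1 to 12 rows; each row is the pose to reach, as a shift and turn from the pose commanded when the call began, along the tool's axes at that moment; what a row does not reach only later rows make up. A row lasts 1/12 s, in which the tool goes at most 41.7 mm and 7.16 degrees, less where a joint would pass 70% of its speed; a pose out of reach is approached as far as the arm can. A call with a gripper value outside its range is refused whole. The fingers move at their own pace and stop on an object; FORCE is the grip in N (left out, the last holds). Time passes only in rows, so rows that repeat a pose let the fingers close. It gives the time, the measured TCP pose, the force, the opening and the grip force at its end, in the units of the state.
- telemetry.observe(): the state, without advancing time (a new reading comes with each control period).
- vision.read_camera(name): name is "scene" or "side" or "wrist"; returns (picture, depth): 384x512x3 uint8, red, green, blue; 384x512 float32, m along the optical axis (not along the pixel's ray), 0 where there is no reading.
- vision.get_calibration(name): a dict with "camera_matrix" (3x3 intrinsics, pixels), "dist" ([k1, k2, p1, p2, k3] as OpenCV has them; the pictures are not rectified), "rvec" (rotation vector, rad) and "tvec" (3), from world to camera coordinates, as OpenCV has them. Camera axes: x right, y down, z forward; pixel columns grow to the right and rows downward; lengths in m; the calibration is good to about 2 mm. A picture is of the moment at which its call begins: read the wrist's pose just before it. get_calibration takes no time and is no camera call; for the wrist camera it gives the pose at the moment of the call.
- ticket.hand_in(): hands the job in; it is judged then, once.
The state is a dict: "time": time; "qpos": joint angles; "qvel": joint speeds; "joint_efforts": joint torques, N m; "tool_pos": TCP position; "tool_rot": TCP orientation; "contact_force": force on the tool from outside, world axes, zero at the start; "torque": the same for the moment, N m; "opening": finger opening in m; "grip_force": force on a finger pad.
Only numpy, scipy, OpenCV 4.12 (cv2) and the standard library are available. Lean on these libraries where they do the work, as an engineer would, in place of code of your own. Each camera call takes 0.05 s, during which the arm holds its last target. There are 200 camera calls.

### The job

One of the three bayonet plugs on the blue rubber mat has lost a lug: put that one into the grey reject tray and let go of it. Then take either sound plug, push it down into the purge port with its lugs through the two gaps, turn it a full quarter turn clockwise (seen from above) against the spring until it stops, and finish while still gripping it and holding it there, since the port springs back when let go. Leave the spare plug standing on the mat and everything else on the bench where it is.

Things in the scene. Friction and masses are not known exactly. Their poses are not given: they have to be found in the camera images.
- plug_a: Aluminium bayonet plug, upright, 72 mm tall, about 120 g. Origin: centre of underside. Round nose 34 mm wide to z 10 mm, body 36 mm wide to z 34; above it, to z 72, a paddle grip 40 mm long (x) and 14 mm thick (y): pinch across y. Sound: two lugs, along +x and -x, reach 28 mm from the axis, 12 mm wide, z 10 to 18. Both sound plugs are alike, and the same after a half turn.
- plug_b: Aluminium bayonet plug, upright, 72 mm tall, about 120 g. Origin: centre of underside. Round nose 34 mm wide to z 10 mm, body 36 mm wide to z 34; above it, to z 72, a paddle grip 40 mm long (x) and 14 mm thick (y): pinch across y. Sound: two lugs, along +x and -x, reach 28 mm from the axis, 12 mm wide, z 10 to 18. Both sound plugs are alike, and the same after a half turn.
- plug_broken: Aluminium bayonet plug, upright, 72 mm tall, about 120 g. Origin: centre of underside. Round nose 34 mm wide to z 10 mm, body 36 mm wide to z 34; above it, to z 72, a paddle grip 40 mm long (x) and 14 mm thick (y): pinch across y. Broken: only the lug along +x is there (28 mm from the axis, 12 mm wide, z 10 to 18); the one along -x is gone.
- mat: Blue rubber mat, 240 x 240 x 4 mm, fixed; origin at the centre of its underside. Three plugs and a rubber gasket ring (44 mm diameter, 8 mm high) stand on it in four places about 120 mm apart, in any order. Mat and reject tray may be on either side of the robot.
- reject_tray: Open grey plastic tray, 170 x 170 mm, 30 mm high, walls and floor 4 to 5 mm, fixed; origin at the centre of its underside. Empty at the start.
- port: Purge port: fixed cream block 150 (x) x 140 (y) x 70 mm high, origin at the centre of its underside. Round 39 mm bore in its top, under two steel lips 63 to 69 mm above the origin. Between the lips are two gaps for the lugs, 17 mm wide, along the port's +x and -x, reaching 31 mm from the axis. A plug with its x along the port's x (either way round) goes straight down.
- mouth (a point): On the port's axis at its top, 70 mm above its origin. With the plug's underside less than 45 mm above the port's origin the lugs are clear of the lips and the plug turns, clockwise only, to a stop at a quarter turn (plug x along port y). 41 mm is the lowest it goes; 42.5 mm suits turning and holding.
- plunger (a joint): Spring plunger in the port, under the plug's nose, m pressed down: 0 free (its top 56 mm above the port's origin), 0.015 fully down; 2.4 N to start, 300 N/m more; 0.011 when the lugs just clear the lips.
- rotor (a joint): Return-spring rotor inside the port, rad, growing clockwise: 0 at rest, 1.45 at the stop. The lugs meet it after about 0.13 rad of turning; it resists with 0.1 N m at first and 0.39 N m at the stop. Let go, it turns the plug back.
- gasket: Loose black rubber gasket ring on the mat, 44 mm outside, 30 mm inside, 8 mm high; origin under its centre. Leave it.
- bottle: Loose bottle, 50 mm diameter, 110 mm tall, beyond the port; origin under its centre. Leave it.
- jar: Loose amber jar, 60 mm diameter, 70 mm tall, beyond the port; origin under its centre. Leave it.
- beaker: Loose clear beaker, 60 mm diameter, 75 mm tall, beyond the port; origin under its centre. Leave it.
- wrench: Loose steel wrench lying flat at the back right; origin at its underside. Leave it.
- sample_ring: Loose flat steel ring, 80 mm outside, 6 mm high, beyond the port; origin under its centre. Leave it.
- driver: Loose screwdriver lying flat at the back left; origin at its underside. Leave it.
Mind the look-alikes: they are no part of the job. Leave any brown, purple or red look-alike of the plug_broken alone.

How it is judged:
On the way, in this order (a step that is already met when the one before it is completed fails the run):
1. the broken plug lies or stands in the reject tray, let go (x of plug_broken in the frame of reject_tray between -0.08 and 0.08 m and y of plug_broken in the frame of reject_tray between -0.08 and 0.08 m and z of plug_broken in the frame of reject_tray between -0.005 and 0.03 m and contact force between plug_broken and the fingers below 0.1 N and linear speed of plug_broken below 0.03 m/s), for 0.2 s.
2. a sound plug is pushed into the port against the plunger, lugs in the gaps (((horizontal distance between plug_a and mouth below 0.005 m and angle between the x axis of plug_a and the x axis of port, either way round below 0.3 rad and z of plug_a in the frame of port below 0.048 m) or (horizontal distance between plug_b and mouth below 0.005 m and angle between the x axis of plug_b and the x axis of port, either way round below 0.3 rad and z of plug_b in the frame of port below 0.048 m))), for 0.03 s.
At the end, for the whole second after the job is handed in: Broken plug released in the reject tray. A sound plug gripped (over 2 N) in the port: within 5 mm of its axis, upright, underside below 46.5 mm over the port's origin, within 0.25 rad of the clockwise quarter turn (rotor over 1.25 rad), at rest. Spare plug upright within 30 mm of its start (all of step 1 and value of joint rotor above 1.25 rad and value of joint plunger above 0.009 m and ((horizontal distance between plug_a and mouth below 0.005 m and z of plug_a in the frame of port below 0.0465 m and angle between the x axis of plug_a and the y axis of port, either way round below 0.25 rad and angle between plug_a's own z axis and vertical below 0.12 rad and contact force between plug_a and the fingers above 2 N and linear speed of plug_a below 0.03 m/s and distance of plug_b from where it was at the start of the episode below 0.03 m and angle between plug_b's own z axis and vertical below 0.15 rad) or (horizontal distance between plug_b and mouth below 0.005 m and z of plug_b in the frame of port below 0.0465 m and angle between the x axis of plug_b and the y axis of port, either way round below 0.25 rad and angle between plug_b's own z axis and vertical below 0.12 rad and contact force between plug_b and the fingers above 2 N and linear speed of plug_b below 0.03 m/s and distance of plug_a from where it was at the start of the episode below 0.03 m and angle between plug_a's own z axis and vertical below 0.15 rad))); the arm keeps its last pose, push and grip.
It fails at once if another thing on the bench is moved more than 30 mm (distance of any of gasket, bottle, jar, beaker, wrench, sample_ring, driver from where it was at the start of the episode above 0.03 m).
It also fails if it takes over 64 s, if anything falls off the work surface, if the arm or the gripper's body presses on something with over 40 N, if the wrist force passes 120 N, or if a joint passes its speed limit or range.

## Working session

There is one attempt and no reset: what is moved stays moved. The work goes in short steps, Python scripts to look and compute and a shell command to move; the robot and the scene stay as the last step left them, time stands still between calls to the robot, and variables do not carry over. Pictures are saved under pics/ and viewed, at most 10 in all, crops included, and the job is handed in when it is done.

```bash
mkdir -p pics; ls; cat > h.py <<'E'
import numpy as np, cv2
from cell import telemetry, vision, ticket
def cap(n):
    c=vision.get_calibration(n); im,d=vision.read_camera(n)
    c={k:np.array(v,float) for k,v in c.items()}
    return im,d,c
def world(c,d):
    h,w=d.shape; u,v=np.meshgrid(np.arange(w),np.arange(h))
    p=cv2.undistortPoints(np.stack([u,v],-1).reshape(-1,1,2).astype(np.float64),c['camera_matrix'],c['dist']).reshape(h,w,2)
    P=np.dstack([p*d[...,None],d]); R=cv2.Rodrigues(c['rvec'])[0]
    return (P-c['tvec'].ravel())@R
def ray(c,uv,z):
    p=cv2.undistortPoints(np.array(uv,float).reshape(-1,1,2),c['camera_matrix'],c['dist']).reshape(-1,2)
    R=cv2.Rodrigues(c['rvec'])[0]; o=-R.T@c['tvec'].ravel()
    D=np.c_[p,np.ones(len(p))]@R
    return o+D*((z-o[2])/D[:,2])[:,None]
E
python3 - <<'E'
from h import *
s=telemetry.observe(); print(s)
ims=[]
for n in("scene","side","wrist"):
    im,d,c=cap(n); np.savez(f"{n}.npz",im=im,d=d,**c); ims.append(im)
    R=cv2.Rodrigues(c['rvec'])[0]; print(n,-R.T@c['tvec'].ravel(),R[2],(d>0).mean())
cv2.imwrite("pics/a.png",cv2.cvtColor(cv2.resize(ims[0],(800,600)),cv2.COLOR_RGB2BGR))
cv2.imwrite("pics/b.png",cv2.cvtColor(np.vstack([ims[1],ims[2]])[:,:],cv2.COLOR_RGB2BGR)[:768:1] if 0 else cv2.cvtColor(cv2.resize(np.hstack([ims[1],ims[2]]),(800,300)),cv2.COLOR_RGB2BGR))
E
```

```text
pics
{'time': 0.0, 'qpos': array([-1.48499451e+00,  3.42721386e-01,  1.52503470e+00, -1.14535044e-05,
        1.27541492e+00, -1.46027591e-01]), 'qvel': array([ 0.00117961,  0.00014326,  0.00154788, -0.00029142, -0.00204086,
        0.00036065]), 'joint_efforts': array([ 2.26890629e-04, -4.31245458e+01, -2.44221246e+01,  7.17328792e-02,
        5.61536278e-02, -1.47490937e-04]), 'tool_pos': array([ 0.12061679, -0.51080936,  0.40403928]), 'tool_rot': array([-3.14002950e+00, -2.18829543e-04,  2.31832577e-01]), 'contact_force': array([-0.03606978, -0.27203912, -0.38169507]), 'torque': array([0.00123173, 0.03409672, 0.01966399]), 'grip_force': 0.0, 'opening': 0.09201607066737569}
scene [ 1.01445064 -0.75712526  0.67648878] [-0.4705362   0.65795272 -0.58795739] 0.9961751302083334
side [0.37037861 0.96118044 1.40114242] [ 0.09692381 -0.60045221 -0.79376502] 0.9959564208984375
wrist [ 0.1926672  -0.49386162  0.38514982] [-0.26739628 -0.06145298 -0.96162506] 0.9959208170572916
```

View pics/a.png

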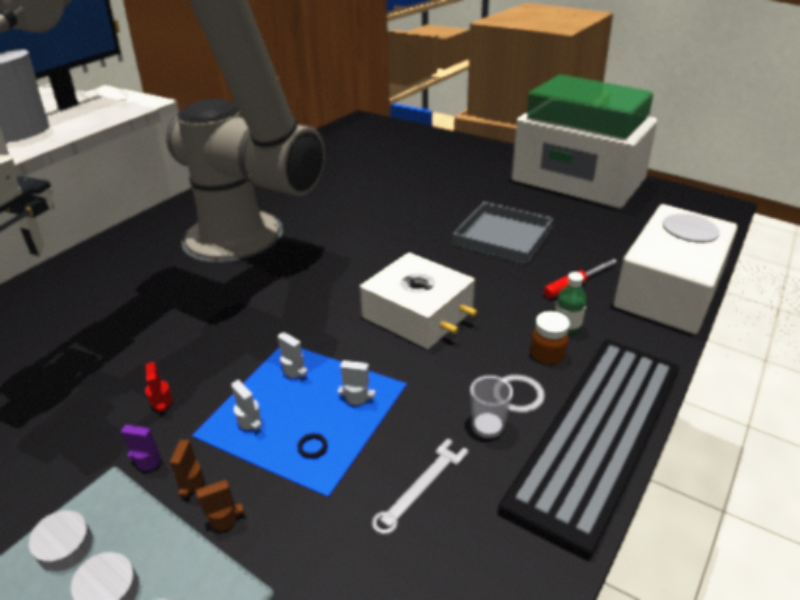

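View pics/b.png

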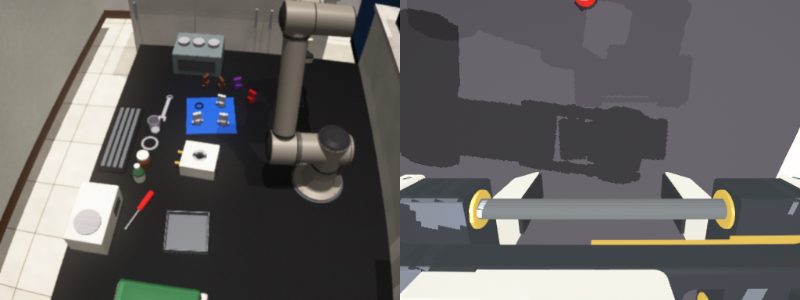

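The scene view (800x600) shows the three plugs on the blue mat at about (291,356), (355,383) and (246,406), with the gasket at (313,445). The port is at (417,298) and the tray at (505,230). The side view shows the same layout, and the wrist camera doesn't see the mat yet.

```bash
cat > m1.py <<'E'
from h import *
for n in("scene","side"):
    f=np.load(n+".npz"); im,d=f['im'],f['d']; W=world(f,d); hsv=cv2.cvtColor(im,cv2.COLOR_RGB2HSV)
    blue=((hsv[...,0]>100)&(hsv[...,0]<125)&(hsv[...,1]>150)&(hsv[...,2]>80)&(abs(W[...,2]-.004)<.012)).astype(np.uint8)
    k,l,st,ce=cv2.connectedComponentsWithStats(blue); i=1+st[1:,4].argmax()
    r=cv2.minAreaRect(W[l==i][:,:2].astype(np.float32)); print(n,"mat",r,W[l==i][:,2].mean())
    ctr=np.array(r[0])
    near=(np.abs(W[...,:2]-ctr).max(-1)<.14)&(W[...,2]>.045)&(W[...,2]<.085)&(hsv[...,1]<90)
    k,l,st,ce=cv2.connectedComponentsWithStats(near.astype(np.uint8))
    for i in range(1,k):
        if st[i,4]>8:
            p=W[l==i]; t=p[p[:,2]>.066] ; q=p if len(t)<5 else t
            rr=cv2.minAreaRect(q[:,:2].astype(np.float32)); print(' plug',st[i,4],ce[i],p.mean(0).round(4),p[:,2].max().round(3),'top',len(t),np.round(rr[0],4),np.round(rr[1],3),round(rr[2],1))
    cream=(W[...,2]>.062)&(W[...,2]<.078)&(W[...,0]>.2)&(W[...,0]<.9)&(W[...,1]<.3)&(W[...,1]>-.3)&(hsv[...,2]>100)
    k,l,st,ce=cv2.connectedComponentsWithStats(cream.astype(np.uint8))
    for i in range(1,k):
        if st[i,4]>150:
            p=W[l==i]; print(' port?',st[i,4],ce[i],cv2.minAreaRect(p[:,:2].astype(np.float32)),p[:,2].mean())
    tray=(W[...,2]>.018)&(W[...,2]<.036)&(W[...,0]>.2)&(W[...,0]<.9)&(W[...,1]>.0)&(hsv[...,1]<90)
    k,l,st,ce=cv2.connectedComponentsWithStats(cv2.dilate(tray.astype(np.uint8),np.ones((3,3))))
    for i in range(1,k):
        if st[i,4]>100:
            p=W[(l==i)&tray]; print(' tray?',st[i,4],ce[i],cv2.minAreaRect(p[:,:2].astype(np.float32)))
E
python3 m1.py
```

```text
scene mat ((0.5092265605926514, -0.3183600902557373), (0.24847081303596497, 0.2481304407119751), 8.385393142700195) 0.0033185571990659835
 plug 175 [185.18857143 221.03428571] [ 0.4492 -0.2702  0.0651] 0.077 top 93 [ 0.4461 -0.2668] [0.015 0.041] 88.2
 plug 210 [226.77142857 237.71428571] [ 0.5724 -0.2605  0.0653] 0.077 top 112 [ 0.5709 -0.2578] [0.04  0.016] 22.8
 plug 181 [155.42541436 253.13259669] [ 0.4713 -0.3917  0.0669] 0.079 top 107 [ 0.4662 -0.3891] [0.015 0.042] 72.6
 port? 1568 [267.04910714 182.56122449] ((0.52459716796875, -0.017688333988189697), (0.14248806238174438, 0.15297241508960724), 85.85919952392578) 0.06906801592652764
 port? 241 [353.12448133 206.61410788] ((0.7716813683509827, 0.007794469594955444), (0.05316169932484627, 0.04871842637658119), 88.25911712646484) 0.06872063894406932
 port? 229 [314.03930131 251.54148472] ((0.7639175653457642, -0.19255191087722778), (0.05759498476982117, 0.0599910132586956), 29.571086883544922) 0.0709816655481727
 tray? 469 [452.85074627  30.47121535] ((0.550727903842926, 2.497021198272705), (0.6909881830215454, 0.051403004676103
[... 1429 characters left out ...]
531 209.67407407] ((0.871399998664856, 0.04279477149248123), (0.08394418656826019, 0.055934302508831024), 89.6698226928711)
 tray? 301 [253.7641196 222.3820598] ((0.5202876329421997, 0.0533309131860733), (0.15895996987819672, 0.035069290548563004), 8.029263496398926)
 tray? 106 [179.5        229.61320755] ((0.7612707614898682, 0.11128874123096466), (0.04722254350781441, 0.026039982214570045), 34.6887092590332)
 tray? 454 [139.47356828 296.98678414] ((0.822595477104187, 0.3476514220237732), (0.2645523250102997, 0.07678791880607605), 72.99950408935547)
 tray? 873 [238.04467354 294.97021764] ((0.5283247232437134, 0.3232303857803345), (0.1715274453163147, 0.17399922013282776), 5.447834014892578)
```

```bash
python3 -m crank '[[1,40,-13,0,0],[1,80,-26,0,0],[1,120,-39,0,0],[1,160,-52,0,0],[1,200,-65,0,0],[1,240,-78,0,0],[1,280,-91,0,0],[1,320,-104,0,0],[1,350,-114,0,0],[1,367,-119,0,0],[1,367,-119,0,0],[1,367,-119,0,0]]'
python3 - <<'E'
from h import *
im,d,c=cap("wrist"); np.savez("wrist.npz",im=im,d=d,**c); print(telemetry.observe()['tool_pos'],telemetry.observe()['tool_rot'])
cv2.imwrite("pics/c.png",cv2.cvtColor(cv2.resize(im,(800,600)),cv2.COLOR_RGB2BGR))
E
```

```text
time: 1.15
tool_pos: [0.451, -0.3102, 0.4042]
tool_rot: [-3.141, 0.001, 0.234]
contact_force: [-0.3, 0.9, 0.0]
opening: 0.0917
grip_force: 0.0
[ 0.45022163 -0.31087276  0.40432288] [-3.14113320e+00  1.01488317e-03  2.32495696e-01]
```

View pics/c.png

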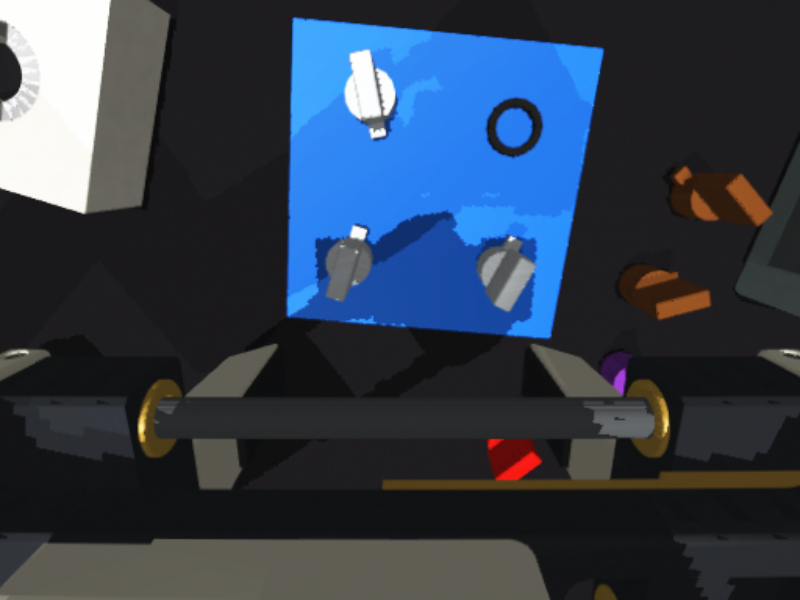

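The wrist view shows the plugs at (370,92), (348,262) and (508,270). Each has one lug visible, at (378,130), (358,232) and (513,243). The opposite lugs may be hidden behind the leaning paddles, so I'll check the point heights around each axis in both views.

```bash
python3 - <<'E'
from h import *
f=np.load("scene.npz"); a=cv2.resize(f['im'][205:285,140:245],(420,320),interpolation=cv2.INTER_CUBIC)
f=np.load("side.npz"); b=cv2.resize(f['im'][110:165,235:305],(380,298),interpolation=cv2.INTER_CUBIC); b=cv2.copyMakeBorder(b,0,22,0,0,cv2.BORDER_CONSTANT)
cv2.imwrite("pics/d.png",cv2.cvtColor(np.hstack([a,b]),cv2.COLOR_RGB2BGR))
f=np.load("wrist.npz"); W=world(f,f['d']); hsv=cv2.cvtColor(f['im'],cv2.COLOR_RGB2HSV)
m=(abs(W[...,0]-.51)<.14)&(abs(W[...,1]+.318)<.14)&(hsv[...,1]<100)
t=m&(W[...,2]>.066)&(W[...,2]<.09)
k,l,st,ce=cv2.connectedComponentsWithStats(t.astype(np.uint8))
for i in range(1,k):
    if st[i,4]<30: continue
    p=W[l==i]; (cx,cy),(w,h),an=cv2.minAreaRect(p[:,:2].astype(np.float32)); an=an if w>h else an-90
    x=np.array([np.cos(np.radians(an)),np.sin(np.radians(an))]); 
    q=W[m&(np.hypot(W[...,0]-cx,W[...,1]-cy)<.035)&(W[...,2]>.008)]; r=(q[:,:2]-[cx,cy]); ax=r@x; ay=r@[-x[1],x[0]]
    lug=(abs(q[:,2]-.02)<.006)&(abs(ay)<.008); print(np.round([cx,cy],4),np.round([w,h],3),round(an,1),p[:,2].mean().round(4),'lug+',(lug&(ax>.02)).sum(),'lug-',(lug&(ax<-.02)).sum())
p=W[(W[...,2]<.012)&(hsv[...,1]>150)&(abs(W[...,0]-.51)<.2)]; 
E
```

```text
[ 0.5684 -0.257 ] [0.04  0.014] 24.0 0.0767 lug+ 0 lug- 69
[ 0.4446 -0.2666] [0.014 0.04 ] -4.1 0.0764 lug+ 57 lug- 0
[ 0.4655 -0.3878] [0.014 0.04 ] -14.0 0.0756 lug+ 60 lug- 0
```

View pics/d.png

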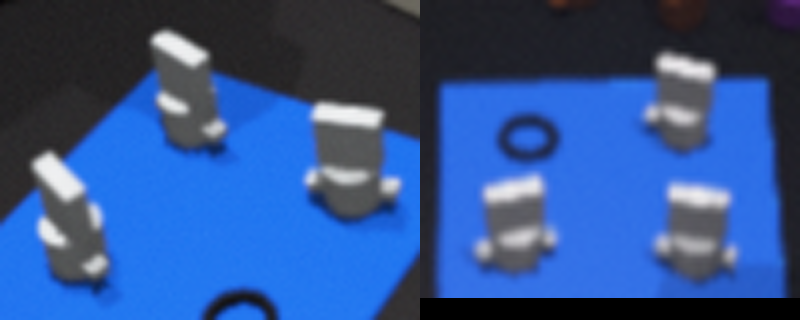

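P2, at (0.568,-0.257), shows both lugs in the crop, at (312,180) and (390,187). P1, at (0.445,-0.267), shows both in the side view, at (662,245) and (730,255). P3, at (0.466,-0.388), shows only one, at (652,115), so P3 is the broken plug.

```bash
cat >> h.py <<'E'
def go(x,y,z,yaw):
    s=telemetry.observe(); p=s['tool_pos']; R=cv2.Rodrigues(np.zeros(3))[0]; a=s['tool_rot'][2]
    from scipy.spatial.transform import Rotation as Ro
    d=Ro.from_euler('xyz',s['tool_rot']).inv().apply(np.array([x,y,z])-p)*1000
    print('shift mm',d.round(1),'roll',round((-(yaw-a)+np.pi/2)%np.pi-np.pi/2,3),'or',round(-(yaw-a),3),'q6',s['qpos'][5].round(3),'t',s['time'],'F',s['contact_force'].round(1))
E
python3 -c "
from h import *
go(.4655,-.3878,.219,np.radians(-14))"
```

```text
shift mm [ -2.7  78.5 185.3] roll 0.477 or 0.477 q6 0.594 t 1.2 F [-0.3  0.3  0.4]
```

```bash
python3 -m crank '[[1,-1,20,0,0.12],[1,-1,40,10,0.24],[1,-2,60,30,0.36],[1,-3,78,60,0.477],[1,-3,78,90,0.477],[1,-3,78,120,0.477],[1,-3,78,150,0.477],[1,-3,78,170,0.477],[1,-3,78,185,0.477],[1,-3,78,185,0.477],[-1,-3,78,185,0.477],[-1,-3,78,185,0.477]]' 40
python3 -m crank '[[-1,0,0,0,0],[-1,0,0,0,0],[-1,0,0,0,0],[-1,0,0,0,0],[-1,0,0,0,0],[-1,0,0,-20,0],[-1,0,0,-50,0],[-1,0,0,-80,0],[-1,0,0,-110,0],[-1,0,0,-110,0]]' 40
python3 -c "
from h import *
go(.5285,.321,.219,np.radians(-14))"
```

```text
time: 2.2
tool_pos: [0.4651, -0.3884, 0.221]
tool_rot: [3.14, -0.002, -0.246]
contact_force: [-0.5, -0.0, -0.1]
opening: 0.0828
grip_force: 0.0
time: 3.03
tool_pos: [0.4664, -0.3882, 0.3365]
tool_rot: [3.135, -0.01, -0.245]
contact_force: [1.3, -0.3, 0.5]
opening: 0.0165
grip_force: 0.0
shift mm [-112.8 -703.8  112. ] roll -0.001 or -0.001 q6 0.995 t 3.0333 F [ 1.3 -0.3  0.5]
```

The lift started before the fingers had closed (opening 16.5 mm, grip 0), so I'll check that the plug is still standing.

```bash
cat > m2.py <<'E'
from h import *
import sys
f=dict(zip(('im','d','c'),cap(sys.argv[1]))); W=world(f['c'],f['d']); hsv=cv2.cvtColor(f['im'],cv2.COLOR_RGB2HSV)
m=(abs(W[...,0]-.51)<.14)&(abs(W[...,1]+.318)<.14)&(hsv[...,1]<100)
t=m&(W[...,2]>.066)&(W[...,2]<.09)
k,l,st,ce=cv2.connectedComponentsWithStats(t.astype(np.uint8))
for i in range(1,k):
    if st[i,4]<30: continue
    p=W[l==i]; (cx,cy),(w,h),an=cv2.minAreaRect(p[:,:2].astype(np.float32)); an=an if w>h else an-90
    print(np.round([cx,cy],4),np.round([w,h],3),round(an,1),p[:,2].mean().round(4))
print(telemetry.observe()['opening'],telemetry.observe()['grip_force'])
cv2.imwrite(sys.argv[2],cv2.cvtColor(f['im'],cv2.COLOR_RGB2BGR))
E
python3 m2.py scene pics/e.png; python3 m2.py side pics/e2.png
python3 -c "
import cv2,numpy as np
a=cv2.imread('pics/e.png')[120:300,100:300];b=cv2.imread('pics/e2.png')[80:180,220:330]
cv2.imwrite('pics/e3.png',np.hstack([cv2.resize(a,(400,360)),cv2.resize(b,(396,360))]))"
```

```text
[ 0.446  -0.2669] [0.015 0.042] -3.0 0.073
[ 0.5705 -0.2573] [0.04  0.016] 23.4 0.0735
[ 0.4671 -0.3895] [0.014 0.041] -17.2 0.0741
0.01210666127717835 0.0
[ 0.4658 -0.3843] [0.021 0.043] -27.8 0.0725
[ 0.5674 -0.2508] [0.037 0.024] 10.5 0.0738
[ 0.4428 -0.2626] [0.019 0.039] -8.6 0.0739
0.008232928521190706 0.0
```

View pics/e3.png

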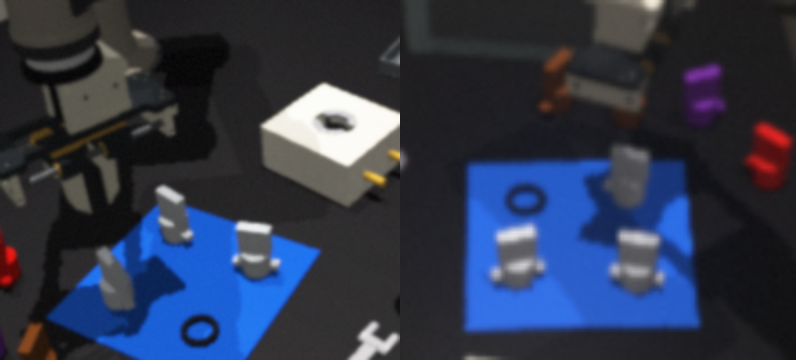

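The plug wasn't touched: it still stands at (115,275) on the left and (630,175) on the right. I'll reopen, go down and wait longer for the fingers to close.

```bash
python3 -m crank '[[0.5,0,0,0,0],[0.5,0,0,0,0],[0.5,0,0,0,0],[0.5,0,0,0,0],[0.5,0,0,0,0],[0.5,0,0,30,0],[0.5,0,0,60,0],[0.5,0,0,90,0],[0.5,0,0,110,0],[0.5,0,0,110,0],[-1,0,0,110,0],[-1,0,0,110,0]]' 40
python3 -m crank '[[-1,0,0,0,0],[-1,0,0,0,0],[-1,0,0,0,0],[-1,0,0,0,0],[-1,0,0,0,0],[-1,0,0,0,0],[-1,0,0,0,0],[-1,0,0,0,0]]' 40
```

```text
time: 4.13
tool_pos: [0.4659, -0.3879, 0.221]
tool_rot: [3.14, -0.002, -0.245]
contact_force: [0.3, -1.3, 0.3]
opening: 0.0597
grip_force: 0.0
time: 4.8
tool_pos: [0.4655, -0.3875, 0.2198]
tool_rot: [3.141, -0.0, -0.245]
contact_force: [-0.0, -0.4, 1.0]
opening: 0.0138
grip_force: 40.0
```

```bash
python3 -m crank '[[-1,0,0,-30,0],[-1,0,0,-70,0],[-1,0,0,-110,0],[-1,-5,-20,-130,0],[-1,-12,-50,-130,0],[-1,-18,-90,-130,0],[-1,-25,-130,-130,0],[-1,-32,-170,-130,0],[-1,-38,-210,-130,0],[-1,-45,-250,-130,0],[-1,-52,-290,-130,0],[-1,-58,-330,-130,0]]'
python3 -m crank '[[-1,-6,-40,0,0],[-1,-13,-80,0,0],[-1,-20,-120,0,0],[-1,-26,-160,0,0],[-1,-32,-200,0,0],[-1,-39,-240,0,0],[-1,-45,-280,0,0],[-1,-50,-320,0,0],[-1,-54,-350,0,0],[-1,-56,-374,0,0],[-1,-56,-374,0,0],[-1,-56,-374,0,0]]'
python3 -c "
from h import *
go(.5285,.321,.223,np.radians(-14))"
```

```text
time: 5.8
tool_pos: [0.4888, -0.0513, 0.3496]
tool_rot: [3.142, 0.0, -0.245]
contact_force: [0.7, -0.8, -0.6]
opening: 0.0139
grip_force: 40.0
time: 6.8
tool_pos: [0.5254, 0.3242, 0.3488]
tool_rot: [3.14, 0.001, -0.243]
contact_force: [-0.5, -0.6, -1.3]
opening: 0.0136
grip_force: 40.0
shift mm [  3.9   2.2 125.8] roll 0.001 or 0.001 q6 2.243 t 6.8 F [-0.5 -0.6 -1.3]
```

```bash
python3 -m crank '[[-1,0,0,30,0],[-1,2,0,60,0],[-1,2,0,90,0],[-1,2,0,110,0],[-1,2,0,120,0],[-1,2,0,125,0],[-1,2,0,125,0],[-1,2,0,125,0],[0.2,2,0,125,0],[0.2,2,0,125,0],[0.2,2,0,125,0],[0.2,2,0,125,0]]'
python3 -m crank '[[0.5,0,0,0,0],[0.5,0,0,-10,0],[0.5,0,0,-40,0],[0.5,0,0,-80,0],[0.5,0,0,-110,0],[0.5,0,0,-130,0],[0.5,0,0,-130,0],[0.5,0,0,-130,0]]'
python3 - <<'E'
from h import *
im,d,c=cap("scene"); W=world(c,d)
m=(abs(W[...,0]-.5285)<.1)&(abs(W[...,1]-.321)<.1)&(W[...,2]>.05)&(W[...,2]<.1)
p=W[m]; print(len(p),p.mean(0),p.max(0),p.min(0))
# port: bore/lips from side+scene
cv2.imwrite("pics/f.png",cv2.cvtColor(cv2.resize(im[90:220,230:390],(640,520)),cv2.COLOR_RGB2BGR))
go(.5225,-.0165,.36,np.radians(-4.1))
E
```

```text
time: 7.8
tool_pos: [0.5279, 0.3228, 0.2256]
tool_rot: [-3.141, -0.001, -0.245]
contact_force: [-0.1, -0.3, -0.0]
opening: 0.0358
grip_force: 0.0
time: 8.47
tool_pos: [0.5277, 0.3227, 0.3567]
tool_rot: [-3.14, -0.003, -0.245]
contact_force: [0.5, -0.5, -0.3]
opening: 0.0688
grip_force: 0.0
96 [0.53044038 0.31824509 0.06551858] [0.54944458 0.33062618 0.07946836] [0.50800505 0.31058586 0.05020481]
shift mm [ 77.5 330.2  -5.1] roll -0.174 or -0.174 q6 2.241 t 8.5167 F [-0.4  0.4 -0.3]
```

View pics/f.png

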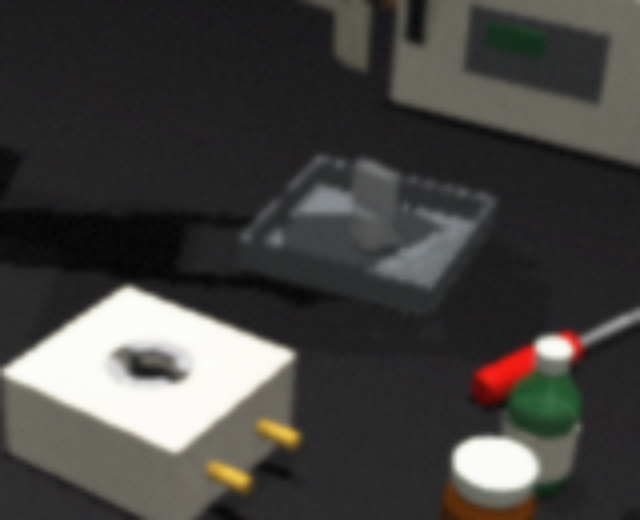

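The broken plug is standing in the tray at about (375,210), released. The port's lips and gaps are visible at (150,360). The final clockwise turn needs wrist range, so I'll use the half-turned grasp (yaw about 176°) and roll back while moving over the port for a close look.

```bash
python3 -m crank '[[0.5,8,27,0,-0.12],[0.5,16,54,0,-0.24],[0.5,24,81,0,-0.36],[0.5,32,108,0,-0.48],[0.5,40,135,0,-0.6],[0.5,48,162,0,-0.72],[0.5,56,190,0,-0.84],[0.5,64,217,0,-0.96],[0.5,72,245,0,-1.08],[0.5,80,272,0,-1.2],[0.5,88,299,0,-1.32],[0.5,95,326,0,-1.44]]'
python3 -m crank '[[0.5,0,0,0,-0.12],[0.5,0,0,0,-0.24],[0.5,0,0,0,-0.36],[0.5,0,0,0,-0.48],[0.5,0,0,0,-0.6],[0.5,0,0,0,-0.72],[0.5,0,0,0,-0.84],[0.5,0,0,0,-0.96],[0.5,0,0,0,-1.08],[0.5,0,0,0,-1.2],[0.5,0,0,0,-1.32],[0.5,0,0,0,-1.44]]'
python3 -m crank '[[0.5,0,0,0,-0.12],[0.5,0,0,0,-0.24],[0.5,0,0,0,-0.36],[0.5,0,0,0,-0.436],[0.5,0,0,0,-0.436],[0.5,0,0,0,-0.436]]'
python3 - <<'E'
from h import *
im,d,c=cap("wrist"); np.savez("port.npz",im=im,d=d,**c); W=world(c,d)
go(.54,-.0165,.36,np.radians(-4.1))
cv2.imwrite("pics/g.png",cv2.cvtColor(cv2.resize(im,(800,600)),cv2.COLOR_RGB2BGR))
m=(abs(W[...,2]-.07)<.006)&(abs(W[...,0]-.5225)<.11)&(abs(W[...,1]+.0165)<.11)
r=cv2.minAreaRect(W[m][:,:2].astype(np.float32)); print(r,W[m][:,2].mean())
E
```

```text
time: 9.52
tool_pos: [0.5403, -0.018, 0.3531]
tool_rot: [-3.138, 0.001, 1.201]
contact_force: [0.8, 0.3, 0.1]
opening: 0.0692
grip_force: 0.0
time: 10.52
tool_pos: [0.5404, -0.0166, 0.353]
tool_rot: [-3.14, -0.003, 2.641]
contact_force: [-0.2, 0.7, -0.5]
opening: 0.0686
grip_force: 0.0
time: 11.02
tool_pos: [0.5405, -0.0166, 0.3535]
tool_rot: [3.141, -0.003, 3.068]
contact_force: [0.5, 0.2, 0.1]
opening: 0.069
grip_force: 0.0
shift mm [ 0.6  0.1 -6.2] roll -0.002 or 3.14 q6 -1.67 t 11.0667 F [-0.1  0.6 -0.5]
((0.5236024856567383, -0.017291150987148285), (0.14083410799503326, 0.151016503572464), 86.20567321777344) 0.07086322469092449
```

View pics/g.png

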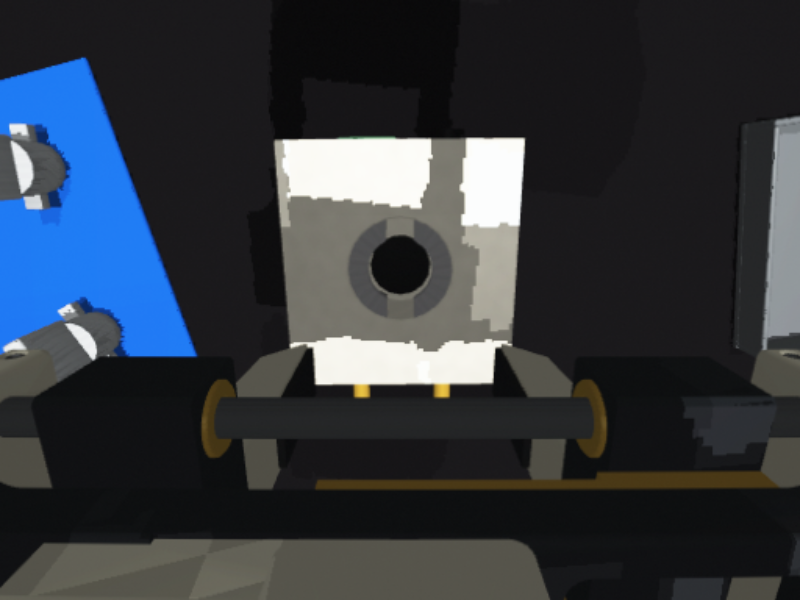

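The port is seen from above with its bore at (400,268) and the gaps at top and bottom, so its x axis runs up and down the image. Next I'll cast the ring and bore centres onto the top plane and plan the move to P1.

```bash
python3 - <<'E'
from h import *
f=np.load("port.npz"); g=cv2.cvtColor(f['im'],cv2.COLOR_RGB2GRAY)
for t in (25,45,70,95):
    m=np.zeros_like(g); m[130:212,214:300]=(g[130:212,214:300]<t)*255
    cs,_=cv2.findContours(m,cv2.RETR_EXTERNAL,cv2.CHAIN_APPROX_NONE)
    k=[c for c in cs if cv2.pointPolygonTest(c,(256,171),False)>=0]
    if k:
        e=cv2.fitEllipse(k[0]); print(t,e,ray(f,[e[0]],.069)[0].round(4))
W=world(f,f['d']); m=(abs(W[...,2]-.07)<.006)&(abs(W[...,0]-.5225)<.11)&(abs(W[...,1]+.0165)<.11)
print(g[171,205:310:3])
# view pose for P1: same camera offset
go(.4446+.017,-.2666,.36,np.radians(176))
E
```

```text
25 ((255.6033477783203, 169.33457946777344), (35.08189392089844, 35.366912841796875), 104.7051010131836) [ 0.5205 -0.0175  0.069 ]
45 ((255.708740234375, 169.13369750976562), (36.08271789550781, 36.12409591674805), 27.657833099365234) [ 0.5203 -0.0174  0.069 ]
70 ((255.83554077148438, 169.0175018310547), (36.61423873901367, 37.024559020996094), 81.66106414794922) [ 0.5202 -0.0172  0.069 ]
95 ((254.2593536376953, 170.6864013671875), (56.25542449951172, 65.01216888427734), 83.06422424316406) [ 0.5217 -0.0189  0.069 ]
[118 119 120 119 119 118  85  80  79  80  84  11  11  12  12  12  11  12
  12  12  12  12  11  45  77  77  78  78 102 120 121 121 121 142 175]
shift mm [  60.4 -255.1   -6.2] roll -0.004 or -0.004 q6 -1.67 t 11.0667 F [-0.1  0.6 -0.5]
```

```bash
python3 -m crank '[[0.5,10,-40,0,0],[0.5,20,-80,0,0],[0.5,30,-120,0,0],[0.5,40,-160,0,0],[0.5,48,-200,0,0],[0.5,56,-235,0,0],[0.5,60,-255,0,0],[0.5,60,-255,0,0],[0.5,60,-255,0,0],[0.5,60,-255,0,0]]'
python3 m2.py wrist pics/h.png; python3 -c "
from h import *
print(telemetry.observe()['tool_pos'])
go(.4446,-.2666,.219,np.radians(176))"
```

```text
time: 11.9
tool_pos: [0.4629, -0.2661, 0.3544]
tool_rot: [3.141, -0.001, 3.07]
contact_force: [0.3, -0.2, 0.1]
opening: 0.0691
grip_force: 0.0
[ 0.4435 -0.2655] [0.013 0.04 ] -4.3 0.0766
[ 0.5716 -0.2547] [0.032 0.014] 24.0 0.0764
0.06868335536951313 0.0
[ 0.46308754 -0.26570194  0.35449172]
shift mm [ 18.3  -2.3 135.5] roll -0.001 or -0.001 q6 -2.165 t 11.95 F [0.4 0.  0.7]
```

```bash
python3 -m crank '[[0.5,19,-1.5,25,0],[0.5,19,-1.5,55,0],[0.5,19,-1.5,85,0],[0.5,19,-1.5,110,0],[0.5,19,-1.5,128,0],[0.5,19,-1.5,135,0],[0.5,19,-1.5,135,0],[0.5,19,-1.5,135,0]]' 50
python3 -m crank '[[-1,0,0,0,0],[-1,0,0,0,0],[-1,0,0,0,0],[-1,0,0,0,0],[-1,0,0,0,0],[-1,0,0,0,0],[-1,0,0,0,0],[-1,0,0,0,0],[-1,0,0,0,0],[-1,0,0,0,0],[-1,0,0,0,0]]' 50
python3 -c "
from h import *
print(telemetry.observe()['tool_pos'],telemetry.observe()['tool_rot'])
go(.523,-.0172,.345,np.radians(176.2))"
```

```text
time: 12.62
tool_pos: [0.4444, -0.2664, 0.2203]
tool_rot: [-3.141, 0.0, 3.072]
contact_force: [0.5, -1.0, -0.4]
opening: 0.0689
grip_force: 0.0
time: 13.53
tool_pos: [0.4437, -0.2669, 0.2196]
tool_rot: [3.142, -0.0, 3.071]
contact_force: [-0.2, 0.1, -0.7]
opening: 0.014
grip_force: 50.0
[ 0.44374131 -0.26688747  0.21961295] [ 3.14153220e+00 -2.46488616e-04  3.07077697e+00]
shift mm [ -61.4  254.7 -125.4] roll -0.004 or -0.004 q6 -2.189 t 13.5333 F [-0.2  0.1 -0.7]
```

```bash
python3 -m crank '[[-1,0,0,-30,0],[-1,0,0,-70,0],[-1,0,0,-105,0],[-1,-8,30,-125,0],[-1,-18,70,-125,0],[-1,-28,110,-125,0],[-1,-36,150,-125,0],[-1,-45,185,-125,0],[-1,-53,220,-125,0],[-1,-59,245,-125,0],[-1,-61,254.5,-125,0],[-1,-61,254.5,-125,0]]' 55
python3 -m crank '[[-1,0,0,20,0],[-1,0,0,40,0],[-1,0,0,45,0],[-1,0,0,45,0]]' 55
python3 - <<'E'
from h import *
o=[]
for n,r in (("scene",(110,230,215,325)),("side",(150,230,210,310)),("wrist",(0,384,0,512))):
    im,d,c=cap(n); np.savez("q_"+n+".npz",im=im,d=d,**c); o.append(cv2.resize(im[r[0]:r[1],r[2]:r[3]],(266,290)))
cv2.imwrite("pics/i.png",cv2.cvtColor(np.hstack(o),cv2.COLOR_RGB2BGR))
s=telemetry.observe();print(s['tool_pos'],s['tool_rot'])
go(.523,-.0172,.28,np.radians(176.2))
E
```

```text
time: 14.53
tool_pos: [0.5228, -0.0154, 0.3444]
tool_rot: [3.141, -0.0, 3.074]
contact_force: [0.2, -0.7, -1.1]
opening: 0.0134
grip_force: 55.0
time: 14.87
tool_pos: [0.522, -0.0185, 0.2983]
tool_rot: [-3.142, -0.004, 3.069]
contact_force: [0.5, 0.1, -1.5]
opening: 0.014
grip_force: 55.0
[ 0.52293352 -0.01812436  0.30066646] [-3.14121484e+00  1.48419206e-03  3.06980467e+00]
shift mm [ 0.   0.9 20.7] roll -0.005 or -0.005 q6 -1.68 t 15.0167 F [ 0.1  0.3 -1. ]
```

View pics/i.png

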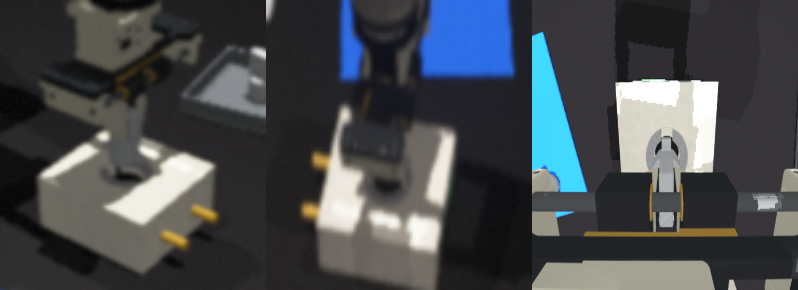

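The plug hangs over the bore in all three views, and in the wrist view it lines up with the ring centre at (667,150). I'll lower it gently and watch the force.

```bash
python3 -m crank '[[-1,0,0.5,5,0],[-1,0,0.5,10,0],[-1,0,0.5,14,0],[-1,0,0.5,18,0],[-1,0,0.5,20,0],[-1,0,0.5,22,0],[-1,0,0.5,22,0]]' 58
python3 -m crank '[[-1,0,0,2,0],[-1,0,0,4,0],[-1,0,0,5,0],[-1,0,0,6,0],[-1,0,0,6,0]]' 58
python3 -c "
from h import *
s=telemetry.observe();print(s['tool_pos'],s['torque'].round(2))
go(.523,-.0172,.262,np.radians(176.2))"
```

```text
time: 15.6
tool_pos: [0.5226, -0.0168, 0.2772]
tool_rot: [-3.142, -0.001, 3.071]
contact_force: [0.5, -0.5, -0.7]
opening: 0.0136
grip_force: 58.0
time: 16.02
tool_pos: [0.5227, -0.0168, 0.2717]
tool_rot: [-3.142, 0.0, 3.071]
contact_force: [-0.2, -0.4, -1.1]
opening: 0.0139
grip_force: 58.0
[ 0.52270625 -0.01683872  0.27167871] [ 0.11 -0.15 -0.04]
shift mm [-0.3 -0.3  9.7] roll -0.004 or -0.004 q6 -1.679 t 16.0167 F [-0.2 -0.4 -1.1]
```

```bash
python3 -m crank '[[-1,0,0,2,0],[-1,0,0,4,0],[-1,0,0,6,0],[-1,0,0,7,0],[-1,0,0,7,0]]' 60
python3 -m crank '[[-1,0,0,2,0],[-1,0,0,4,0],[-1,0,0,6,0],[-1,0,0,7,0],[-1,0,0,7,0],[-1,0,0,7,0]]' 60
python3 -c "
from h import *
s=telemetry.observe();print(s['tool_pos'],s['torque'].round(2))
go(.523,-.0172,.2581,np.radians(176.2))"
```

```text
time: 16.43
tool_pos: [0.5228, -0.0168, 0.2647]
tool_rot: [-3.141, 0.0, 3.071]
contact_force: [-0.8, -0.1, 2.5]
opening: 0.0134
grip_force: 60.0
time: 16.93
tool_pos: [0.5228, -0.0169, 0.2578]
tool_rot: [-3.141, 0.001, 3.071]
contact_force: [0.0, 0.7, 4.7]
opening: 0.0135
grip_force: 60.0
[ 0.52281894 -0.01687027  0.25783654] [ 0.12 -0.07  0.01]
shift mm [-0.2 -0.3 -0.3] roll -0.004 or -0.004 q6 -1.679 t 16.9333 F [0.  0.7 4.7]
```

Fz rose by about 5.8 N, which fits the plunger pressed 13.5 mm. Now the clockwise turn.

```bash
python3 -m crank '[[-1,0,0,0,0.1],[-1,0,0,0,0.2],[-1,0,0,0,0.3],[-1,0,0,0,0.4],[-1,0,0,0,0.5],[-1,0,0,0,0.6],[-1,0,0,0,0.7],[-1,0,0,0,0.8],[-1,0,0,0,0.8]]' 60
python3 -m crank '[[-1,0,0,0,0.1],[-1,0,0,0,0.2],[-1,0,0,0,0.3],[-1,0,0,0,0.4],[-1,0,0,0,0.5],[-1,0,0,0,0.6],[-1,0,0,0,0.7],[-1,0,0,0,0.74],[-1,0,0,0,0.77],[-1,0,0,0,0.77],[-1,0,0,0,0.77]]' 60
python3 -c "
from h import *
s=telemetry.observe();print(s['tool_pos'],s['tool_rot'],s['torque'].round(2))"
```

```text
time: 17.68
tool_pos: [0.5228, -0.0169, 0.2579]
tool_rot: [3.141, 0.001, 2.268]
contact_force: [-0.2, 0.5, 5.8]
opening: 0.014
grip_force: 60.0
time: 18.6
tool_pos: [0.5231, -0.0169, 0.2579]
tool_rot: [3.14, 0.0, 1.504]
contact_force: [3.1, -0.2, 3.2]
opening: 0.0138
grip_force: 60.0
[ 0.52305376 -0.0168511   0.25792368] [3.14005640e+00 2.77719432e-04 1.50420955e+00] [-0.03 -0.55  0.42]
```

```bash
python3 -m crank '[[-1,0,0,0,0.03],[-1,0,0,0,0.03],[-1,0,0,0,0.03]]' 60
python3 - <<'E'
from h import *
s=telemetry.observe();print(s['tool_pos'],s['tool_rot'],s['torque'].round(2))
o=[]
for n,r in (("scene",(110,230,215,325)),("side",(110,230,210,320)),("wrist",(60,260,150,362))):
    im,d,c=cap(n); o.append(cv2.resize(im[r[0]:r[1],r[2]:r[3]],(266,290)))
cv2.imwrite("pics/j.png",cv2.cvtColor(np.hstack(o),cv2.COLOR_RGB2BGR))
s=telemetry.observe();print(s['torque'].round(2),s['contact_force'],s['grip_force'])
E
```

```text
time: 18.85
tool_pos: [0.5231, -0.0169, 0.2579]
tool_rot: [3.14, 0.0, 1.473]
contact_force: [3.8, 0.4, 4.0]
opening: 0.0138
grip_force: 60.1
[ 0.52306459 -0.016879    0.25793088] [3.14005211e+00 1.53987279e-04 1.47313162e+00] [-0.02 -0.69  0.39]
[-0.08 -0.87  0.36] [ 2.97322932 -0.45350865  2.8035104 ] 60.05479037761688
```

View pics/j.png

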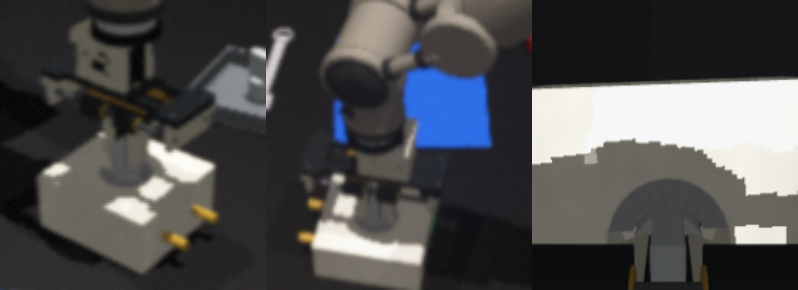

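The tool has turned 1.6 rad and the reaction torque is about 0.39 N m, the value given for the stop. The plug is seated in the port with the paddle across it ((125,150) on the left, (670,220) on the right). Grip is 60 N and the underside is at about 42.3 mm, so I'm handing in.

```bash
python3 -c "
from cell import ticket
print(ticket.hand_in())"
```

```text
the job is handed in; nothing more can be done
None
```

The job is handed in, with no verdict returned: the broken plug stands released in the reject tray, a sound plug is gripped at 60 N in the port after the full clockwise quarter turn, and the spare plug and everything else were left untouched.

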